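Level the diya shelf and hold the spirit level down

TASK

The little wooden shelf for the diyas leans. First stand the spirit level lengthways along the middle of the shelf board and let go of it, then turn the black knob of the levelling foot until the bubble sits centred between its two lines, and finally press straight down on the level with about a kilo's push (roughly 10 N) and stay there, still pressing with the bubble centred, so that I can tighten the lock nut: finish while holding it pressed. Leave the diyas, bowls, saucer and lighter where they are.

Things in the scene. Friction and masses are not known exactly. Their poses are not given: they have to be found in the camera images.
- level: Loose aluminium spirit level, 160 x 28 x 42 mm, 0.2-0.33 kg, right way up. Origin: centre of underside; x along its length, z up. Lower bar solid, 28 mm high; solid blocks 42 mm long at both ends reach 42 mm high. Between them a green vial (top at 41 mm), read from above: white bubble 18 mm long, two black lines 13 mm either side of the middle.
- bubble (a joint): Bubble position as an angle (rad) on the vial's 0.4 m arc: 0 = centred, positive = towards the level's +x end; stops at 0.062 either way. At rest it equals the slope along the level (bubble goes to the high end; 0.01 rad = 4 mm). Takes 1 to 1.5 s to settle after a movement.
- shelf: Wooden shelf board, 110 mm deep (its x), 320 mm long (its y), 10 mm thick, about 0.1 m up. Origin: mid-depth on the underside, on the hinge line (along x). Board spans y -20 to +300 mm; top 10 mm above origin. Its +y end (levelling foot) starts 0.03 to 0.06 rad low. The stand is fixed, but on rubber pads: it sinks straight down 0.4 mm per N pressed, up to 14 mm.
- shelf_spot (a point): Point on the top face of the shelf board, on its middle line, 105 mm from the hinge line towards the foot and 160 mm from the foot's axis: the level stands well with its middle here.
- foot_grip (a point): On the upright axis of the levelling foot, 12 mm below the top of its round ribbed black knob (40 mm diameter, 34 mm high), at the shelf's +y end. Knob height stays put. Clockwise from above raises that end: 0.025 rad of slope per rad turned; 1.2 to 2.4 rad levels it. Stiff (0.2 N m), stays where left. Knob underside is 9 mm above the levelled board.
- bowls: Stack of four nested steel bowls, 140 mm across, 88 mm high; origin centre of its underside. Leave alone.
- saucer: White ceramic saucer, 130 mm across, 16 mm high; origin centre of its underside. Leave alone.
- lighter: Red press-button lighter with a steel nozzle lying on the table, 200 mm long with the nozzle (100 mm body, origin under the body's middle, nozzle to its +x), 20 mm wide, 21 mm high. Leave alone.
- diya0: Unglazed terracotta diya, a shallow cup 70 mm across and 24 mm high with a small spout; standing in the aluminium tray; origin centre of its underside. Leave alone.
- diya1: Unglazed terracotta diya, a shallow cup 70 mm across and 24 mm high with a small spout; standing in the aluminium tray; origin centre of its underside. Leave alone.
- diya2: Unglazed terracotta diya, a shallow cup 70 mm across and 24 mm high with a small spout; standing in the aluminium tray; origin centre of its underside. Leave alone.
- diya3: Unglazed terracotta diya, a shallow cup 70 mm across and 24 mm high with a small spout; standing on the table in front of the shelf; origin centre of its underside. Leave alone.
- diya4: Unglazed terracotta diya, a shallow cup 70 mm across and 24 mm high with a small spout; standing on the table in front of the shelf; origin centre of its underside. Leave alone.
- diya5: Unglazed terracotta diya, a shallow cup 70 mm across and 24 mm high with a small spout; standing on the table in front of the shelf; origin centre of its underside. Leave alone.
Mind the look-alikes: they are no part of the job. Of the things that look like the level, take the one that is farthest to the robot's left at the start.

How it is judged:
By the outcome, as a careful person would: the job done as asked, in the order asked, and still so for the second after the job is handed in, while the arm keeps its last pose, push and grip.
It also fails if it takes over 72 s, if anything falls off the work surface, if the arm or the gripper's body presses on something with over 40 N, if the wrist force passes 120 N, or if a joint passes its speed limit or range.

ROBOT

A 6-joint arm with a two-finger parallel gripper is mounted at the origin on the work surface. World frame = base frame: x ahead of the robot, y to its left, z up, the work surface at z = 0. Lengths are in m, angles in degrees, forces in N, time in s.
With the tool pointing down it reaches from about 0.35 to 0.875 m from the base axis. Payload 4.2 kg.
Tool frame: the origin (TCP) lies on the centre line of the jaws, within the pads' length; the fingertips stand 25 mm ahead of it and the grasp point (between the pads) lies 6 mm ahead of it; z points along the fingers, y is the line along which they close (so a half turn about z gives the same grasp; the last joint's range is limited). The gripper opens to 87 mm and grips with 3 to 60 N. Pads are 19 mm wide; open, the fingers measure 117 mm over their backs; the gripper's body (75 mm by 190 mm) begins 51 mm behind the grasp point.
Start: joints at [81.566, 22.042, 0.453, 0, -68.411, -14.817], TCP at [0.247, 0.574, 0.248] pointing down, gripper open.
Joint ranges: [-179.83, 179.83], [-69.29, 118.12], [-61.27, 80.66], [-181.25, 117.63], [-171.15, -9.14], [-177.46, 177.46]. Speed limits (degrees/s): [159.86, 159.86, 180, 180, 180, 180].

INTERFACE

Orientations are given as a 3x3 rotation matrix whose columns are the frame's x, y, z axes.
In Python, from station import r gives the robot as it stands.
- The arm moves only by the tool move_arm, never from a script. Its argument "series" is a list of rows, each an object with "grip": the opening, from 0 (shut) to 1 (fully open); "xyz": the shift along the tool's x, y, z in mm, a list of three; "angular": the turn, a rotation vector about the tool's x, y, z in rad, a list of three. A call has 1 to 10 rows; each row is the pose to reach, as a shift and turn from the pose commanded when the call began, along the tool's axes at that moment; what a row does not reach only later rows make up. A row lasts 1/10 s, in which the tool goes at most 50 mm and 8.59 degrees, less where a joint would pass 70% of its speed; a pose out of reach is approached as far as the arm can. A call with a gripper value outside its range is refused whole. The fingers move at their own pace and stop on an object; the grip force is fixed at half the most. Time passes only in rows, so rows that repeat a pose let the fingers close. It gives the time, the measured TCP pose, the force, the opening and the grip force at its end, in the units of the state.
- r.sense(): the state, without advancing time (a new reading comes with each control period).
- r.capture(name): name is "scene" or "top"; returns a dict with "img" (384x512x3 uint8, red, green, blue), "camera_matrix" (3x3 intrinsics, pixels), "k1" (the pictures are not rectified: a ray, as slopes to the right and down, at radius r is drawn at 1 + k1 r^2 times it, then the intrinsics apply), "rvec" (rotation vector, rad) and "tvec" (3), from world to camera coordinates, as OpenCV has them. Camera axes: x right, y down, z forward; pixel columns grow to the right and rows downward; lengths in m; the calibration is good to about 2 mm. A picture is of the moment at which its call begins. There is no depth.
- r.finish_job(): hands the job in; it is judged then, once.
The state is a dict: "time_s": time; "joints": joint angles; "joint_velocities": joint speeds; "effort": joint torques, N m; "tcp_pos": TCP position; "ee_rot": TCP orientation; "wrist_force": force on the tool from outside, world axes, zero at the start; "moment": the same for the moment, N m; "gripper_width": opening from 0.0 (shut) to 1.0 (fully open); "gripper_force": force on a finger pad.
Only numpy, scipy, OpenCV 4.12 (cv2) and the standard library are available. Lean on these libraries where they do the work, as an engineer would, in place of code of your own. Each camera call takes 0.05 s, during which the arm holds its last target. There are 200 camera calls.

## Working session

There is one attempt and no reset: what is moved stays moved. The work goes in short steps, Python scripts to look and compute and a tool call to move; the robot and the scene stay as the last step left them, time stands still between calls to the robot, and variables do not carry over. Pictures are saved under pics/ and viewed, at most 10 in all, crops included, and the job is handed in when it is done.

Besides the shell and the picture viewer there is one more tool, called as name(argument=value, ...), one argument or row to a line, values as JSON. move_arm: Moves the arm, as the interface text tells. Its arguments: {"type":"object","properties":{"series":{"type":"array"}},"required":["series"]}

```bash
mkdir -p pics; cat > h.py <<'E'
import numpy as np, cv2
from station import r
def snap(cam,name,crop=None,scale=1):
    c=r.capture(cam); im=cv2.cvtColor(np.array(c["img"],np.uint8),cv2.COLOR_RGB2BGR)
    np.save(f'pics/{name}.npy',im); np.savez(f'pics/{cam}_cal.npz',K=c["camera_matrix"],k1=c["k1"],rv=c["rvec"],tv=c["tvec"])
    if crop: x0,y0,x1,y1=crop; im=im[y0:y1,x0:x1]
    if scale!=1: im=cv2.resize(im,None,fx=scale,fy=scale,interpolation=cv2.INTER_CUBIC)
    cv2.imwrite(f'pics/{name}.png',im); return c
def cal(cam):
    d=np.load(f'pics/{cam}_cal.npz'); return np.array(d['K'],float),np.array([float(d['k1']),0,0,0,0]),np.array(d['rv'],float).ravel(),np.array(d['tv'],float).ravel()
def w2p(cam,P):
    K,D,rv,tv=cal(cam); return cv2.projectPoints(np.array(P,float).reshape(-1,1,3),rv,tv,K,D)[0].reshape(-1,2)
def p2w(cam,px,z):
    K,D,rv,tv=cal(cam); u=cv2.undistortPoints(np.array(px,float).reshape(-1,1,2),K,D).reshape(-1,2)
    R=cv2.Rodrigues(rv)[0]; o=-R.T@tv; d=np.c_[u,np.ones(len(u))]@R
    return o+d*((np.asarray(z)-o[2])/d[:,2])[:,None]
E
python3 - <<'E'
from h import *
snap('scene','s0',scale=1.5);snap('top','t0',scale=1.5)
s=r.sense();print(s)
for c in('scene','top'):
    K,D,rv,tv=cal(c);print(c,K,D,-cv2.Rodrigues(rv)[0].T@tv)
E
```

```text
{'time_s': 0.1, 'joints': array([ 8.15658787e+01,  2.20882529e+01,  3.87694524e-01, -2.42894688e-02,
       -6.84119293e+01, -1.48161516e+01]), 'joint_velocities': array([ 0.05177991, -0.06856962,  0.17106456,  0.07755908,  0.01167194,
        0.0231923 ]), 'effort': array([ 3.34428360e-04, -3.91687095e+01,  1.87936360e+01,  4.23189059e+00,
        1.35195628e-02, -7.70234897e-05]), 'tcp_pos': array([0.24651544, 0.57379934, 0.24655221]), 'ee_rot': array([[ 9.18727636e-01, -3.94891216e-01, -6.77884356e-04],
       [-3.94891779e-01, -9.18725711e-01, -1.88419833e-03],
       [ 1.21263583e-04,  1.99875604e-03, -9.99997995e-01]]), 'wrist_force': array([ 0.49899674,  0.20424956, -0.53468602]), 'moment': array([-0.03457741, -0.02721853,  0.04424495]), 'gripper_force': 0.0, 'gripper_width': 0.999245533355643}
scene [[481.01961915   0.         255.88759944]
 [  0.         481.01961915 185.93188005]
 [  0.           0.           1.        ]] [-0.08365905  0.          0.          0.          0.        ] [ 1.80333504 -0.47986815  0.84984777]
top [[348.14863893   0.         254.54563466]
 [  0.         348.14863893 190.44042616]
 [  0.           0.           1.        ]] [-0.02456444  0.          0.          0.          0.        ] [0.32556537 0.04491014 1.01429914]
```

View pics/s0.png

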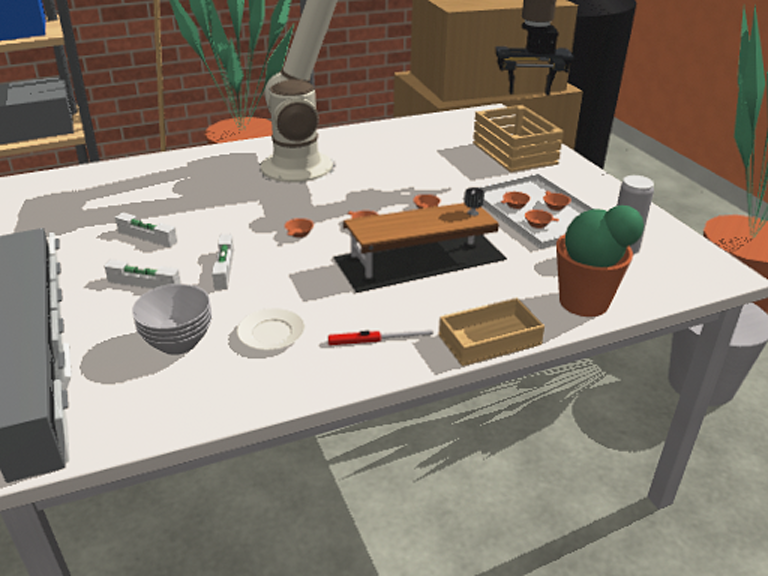

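View pics/t0.png

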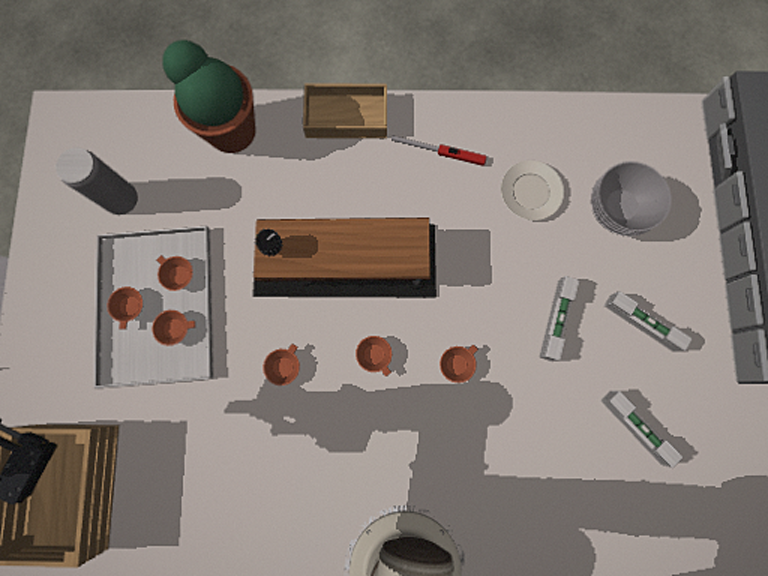

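The top view shows three levels. The farthest left (+y) is the one at about (562,318). The shelf board spans x 253–430 with the knob at (268,242), and the bowls, saucer and diyas are clear of the route. I'll enlarge the level and shelf to measure them.

```bash
python3 - <<'E'
from h import *
t=np.load('pics/t0.npy');s=np.load('pics/s0.npy')
a=cv2.resize(t[180:245,345:405],None,fx=6,fy=6,interpolation=cv2.INTER_CUBIC) #360x390
b=cv2.resize(t[140:205,162:298],None,fx=3,fy=3,interpolation=cv2.INTER_CUBIC) #408x195
c=cv2.resize(s[120:185,225:340],None,fx=3.5,fy=3.5,interpolation=cv2.INTER_CUBIC)
o=np.zeros((600,800,3),np.uint8);o[:390,:360]=a;o[:195,380:788]=b;o[200:200+c.shape[0],380:380+c.shape[1]]=c
cv2.imwrite('pics/z0.png',o)
E
```

```text
(no output)
```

View pics/z0.png

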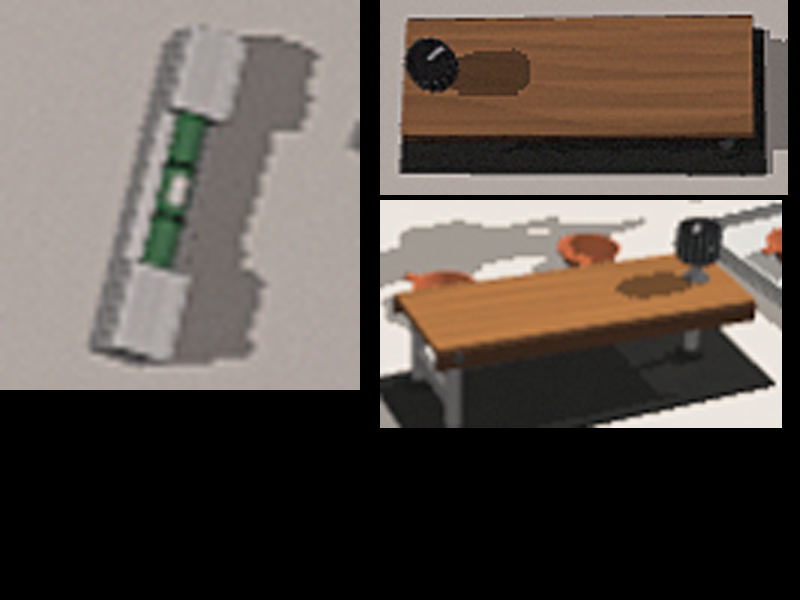

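```bash
python3 - <<'E'
from h import *
from scipy.optimize import least_squares
lv=np.array([[190,28],[247,38],[117,345],[172,360]])/6+[345,180]
P=p2w('top',lv,np.full(4,.042));print('level',P.round(4),np.linalg.norm(P[0]-P[2]),np.linalg.norm(P[0]-P[1]))
m=P.mean(0);d=(P[0]+P[1]-P[2]-P[3]);print(m,np.degrees(np.arctan2(d[1],d[0])))
tp=(np.array([[407,17],[752,15],[755,135],[401,135]])-[380,0])/3+[162,140]
sp=(np.array([[437,355],[395,296],[752,300]])-[380,200])/3.5+[225,120]
# local corners (x,y): top order: +x foot, +x hinge, -x hinge, -x foot
L=np.array([[.055,.3,.01],[.055,-.02,.01],[-.055,-.02,.01],[-.055,.3,.01]])
def T(q,L):
    x,y,z,yaw,a=q; R=cv2.Rodrigues(np.array([0,0,yaw]))[0]@cv2.Rodrigues(np.array([-a,0,0.]))[0]
    return L@R.T+[x,y,z]
f=lambda q:np.r_[(w2p('top',T(q,L))-tp).ravel(),(w2p('scene',T(q,L[[1,2,0]]))-sp).ravel()]
s=least_squares(f,[.45,-.1,.1,0,.045]);print('shelf',s.x.round(4),s.fun.round(1))
S=T(s.x,np.array([[0,.105,.01]]));F=T([*s.x[:4],0],np.array([[0,.265,.019]]));print('spot',S,'knob bottom',F)
k=F+[0,0,.034]
print('knob top pred',w2p('top',k),(np.array([432,65])-[380,0])/3+[162,140],w2p('scene',k),(np.array([700,222])-[380,200])/3.5+[225,120])
for n,p in(('bowl',[[630,200]]),('saucer',[[533,190]])):print(n,p2w('top',np.array(p)/1.5,[.04 if n=='bowl' else .01]))
for p in([282,367],[375,353],[459,364]):print('diya',p2w('top',np.array([p])/1.5,[.024]))
E
```

```text
level [[ 0.5303 -0.3079  0.042 ]
 [ 0.5256 -0.3351  0.042 ]
 [ 0.3799 -0.2646  0.042 ]
 [ 0.3731 -0.2899  0.042 ]] 0.156514463366207 0.02752978340444678
[ 0.45222652 -0.29938555  0.042     ] -16.284422300170178
shelf [ 0.5725 -0.0251  0.0888  0.0012  0.0346] [-0.2  0.5  0.3  0.3 -0.1 -0.5 -0.1 -0.1 -0.5 -0.2 -0.6  0.3  1.2  0.1]
spot [[0.57234824 0.08014983 0.09520677]] knob bottom [[0.5721496  0.23986679 0.10784209]]
knob top pred [[178.53738045 160.05379659]] [179.33333333 161.66666667] [[316.22937693 128.61957753]] [316.42857143 126.28571429]
bowl [[ 0.68702318 -0.44830588  0.04      ]]
saucer [[ 0.71790512 -0.26550745  0.01      ]]
diya [[0.35906075 0.22852762 0.024     ]]
diya [[0.38601556 0.05419878 0.024     ]]
diya [[ 0.36603364 -0.10382919  0.024     ]]
```

```bash
cat >> h.py <<'E'
from scipy.spatial.transform import Rotation as Ro
def RT(psi,pitch=0): # tool pointing down, tool x at yaw psi (deg); pitch: rad about world x
    c,s=np.cos(np.radians(psi)),np.sin(np.radians(psi))
    return cv2.Rodrigues(np.array([pitch,0,0.]))[0]@np.array([[c,s,0],[s,-c,0],[0,0,-1.]])
def plan(p0,R0,p1,R1):
    return (1000*R0.T@(np.array(p1)-p0)).round(1), Ro.from_matrix(R0.T@R1).as_rotvec().round(4)
E
python3 - <<'E'
from h import *
w=[((.247,.574,.248),RT(-23.26)),((.43,.1,.24),RT(-23.26)),((.452,-.299,.12),RT(-16.3)),((.452,-.299,.03),RT(-16.3))]
for a,b in zip(w,w[1:]):print(plan(*a,*b))
E
```

```text
(array([355.3, 363.2,   8. ]), array([0., 0., 0.]))
(array([177.8, 357.9, 120. ]), array([ 0.    ,  0.    , -0.1215]))
(array([ 0.,  0., 90.]), array([0., 0., 0.]))
```

move_arm(
  series=[
    {"grip":0.7,"xyz":[34,35,1],"angular":[0,0,0]},
    {"grip":0.7,"xyz":[68,70,2],"angular":[0,0,0]},
    {"grip":0.7,"xyz":[102,105,3],"angular":[0,0,0]},
    {"grip":0.7,"xyz":[136,140,4],"angular":[0,0,0]},
    {"grip":0.7,"xyz":[170,175,5],"angular":[0,0,0]},
    {"grip":0.7,"xyz":[204,210,6],"angular":[0,0,0]},
    {"grip":0.7,"xyz":[238,245,7],"angular":[0,0,0]},
    {"grip":0.7,"xyz":[272,280,8],"angular":[0,0,0]},
    {"grip":0.7,"xyz":[306,315,8],"angular":[0,0,0]},
    {"grip":0.7,"xyz":[340,350,8],"angular":[0,0,0]},
  ],
)

```text
time_s: 1.1
tcp_pos: [0.4209, 0.1165, 0.2395]
ee_rot: [[0.919, -0.394, -0.0], [-0.394, -0.919, 0.0], [-0.0, -0.0, -1.0]]
wrist_force: [0.8, 0.6, -0.4]
gripper_width: 0.698
gripper_force: 0.0
```

move_arm(
  series=[
    {"grip":0.7,"xyz":[21,41,6],"angular":[0,0,-0.015]},
    {"grip":0.7,"xyz":[42,82,15],"angular":[0,0,-0.03]},
    {"grip":0.7,"xyz":[64,123,25],"angular":[0,0,-0.045]},
    {"grip":0.7,"xyz":[86,165,38],"angular":[0,0,-0.06]},
    {"grip":0.7,"xyz":[107,206,52],"angular":[0,0,-0.075]},
    {"grip":0.7,"xyz":[129,247,66],"angular":[0,0,-0.09]},
    {"grip":0.7,"xyz":[150,288,80],"angular":[0,0,-0.105]},
    {"grip":0.7,"xyz":[172,330,95],"angular":[0,0,-0.12]},
    {"grip":0.7,"xyz":[193,371,110],"angular":[0,0,-0.1215]},
    {"grip":0.7,"xyz":[193,371,120],"angular":[0,0,-0.1215]},
  ],
)

```text
time_s: 2.1
tcp_pos: [0.4513, -0.3029, 0.1177]
ee_rot: [[0.958, -0.286, -0.001], [-0.286, -0.958, -0.0], [-0.001, 0.001, -1.0]]
wrist_force: [-0.4, 0.1, 0.1]
gripper_width: 0.697
gripper_force: 0.0
```

move_arm(
  series=[
    {"grip":0.7,"xyz":[0,0,20],"angular":[0,0,0]},
    {"grip":0.7,"xyz":[0,0,45],"angular":[0,0,0]},
    {"grip":0.7,"xyz":[0,0,70],"angular":[0,0,0]},
    {"grip":0.7,"xyz":[0,0,84],"angular":[0,0,0]},
    {"grip":0.7,"xyz":[0,0,89],"angular":[0,0,0]},
    {"grip":0.7,"xyz":[0,0,89],"angular":[0,0,0]},
  ],
)

```text
time_s: 2.7
tcp_pos: [0.4514, -0.2981, 0.03]
ee_rot: [[0.96, -0.28, -0.002], [-0.28, -0.96, 0.001], [-0.002, -0.0, -1.0]]
wrist_force: [0.4, -0.4, -0.8]
gripper_width: 0.698
gripper_force: 0.0
```

```bash
python3 - <<'E'
from h import *
snap('top','t1',(340,150,420,260),5);s=r.sense();print(s['tcp_pos'],s['wrist_force'])
E
```

```text
[ 0.45202143 -0.29842398  0.03074871] [0.00560695 0.58671309 0.28512468]
```

View pics/t1.png

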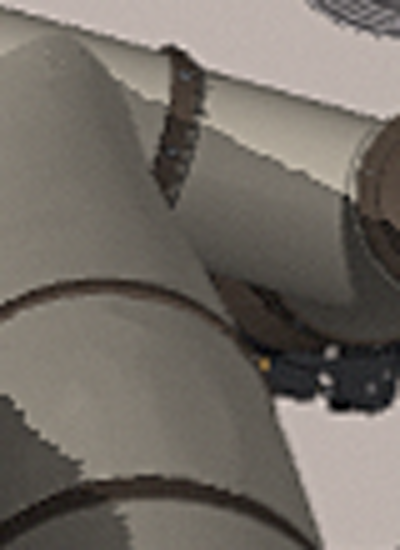

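The arm hides the gripper from above, so this view shows only the arm. The pose matches the measurement, so I'll close the fingers and lift.

move_arm(
  series=[
    {"grip":0.15,"xyz":[0,0,0],"angular":[0,0,0]},
    {"grip":0.15,"xyz":[0,0,0],"angular":[0,0,0]},
    {"grip":0.15,"xyz":[0,0,0],"angular":[0,0,0]},
    {"grip":0.15,"xyz":[0,0,0],"angular":[0,0,0]},
    {"grip":0.15,"xyz":[0,0,0],"angular":[0,0,0]},
    {"grip":0.15,"xyz":[0,0,0],"angular":[0,0,0]},
    {"grip":0.15,"xyz":[0,0,0],"angular":[0,0,0]},
    {"grip":0.15,"xyz":[0,0,0],"angular":[0,0,0]},
  ],
)

```text
time_s: 3.55
tcp_pos: [0.452, -0.2985, 0.0308]
ee_rot: [[0.96, -0.28, 0.0], [-0.28, -0.96, -0.0], [0.0, -0.0, -1.0]]
wrist_force: [-0.3, 1.7, 3.5]
gripper_width: 0.318
gripper_force: 30.0
```

move_arm(
  series=[
    {"grip":0.15,"xyz":[0,0,-10],"angular":[0,0,0]},
    {"grip":0.15,"xyz":[0,0,-30],"angular":[0,0,0]},
    {"grip":0.15,"xyz":[0,0,-60],"angular":[0,0,0]},
    {"grip":0.15,"xyz":[0,0,-95],"angular":[0,0,0]},
    {"grip":0.15,"xyz":[0,0,-130],"angular":[0,0,0]},
    {"grip":0.15,"xyz":[0,0,-155],"angular":[0,0,0]},
    {"grip":0.15,"xyz":[0,0,-170],"angular":[0,0,0]},
    {"grip":0.15,"xyz":[0,0,-170],"angular":[0,0,0]},
  ],
)

```text
time_s: 4.35
tcp_pos: [0.4525, -0.2991, 0.2029]
ee_rot: [[0.96, -0.281, 0.005], [-0.28, -0.96, -0.002], [0.005, 0.0, -1.0]]
wrist_force: [0.1, 0.0, -2.6]
gripper_width: 0.323
gripper_force: 30.0
```

```bash
python3 - <<'E'
from h import *
snap('scene','s1',(40,60,240,210),4);s=r.sense();print(s['tcp_pos'],s['ee_rot'],s['wrist_force'],s['gripper_width'])
E
```

```text
[ 0.45161967 -0.29859786  0.20107501] [[ 9.59730866e-01 -2.80917388e-01  1.44457395e-03]
 [-2.80917619e-01 -9.59731884e-01 -4.43937352e-05]
 [ 1.39887466e-03 -3.63200238e-04 -9.99998956e-01]] [-0.12405637  0.21332411 -2.96214035] 0.32508050830279345
```

View pics/s1.png

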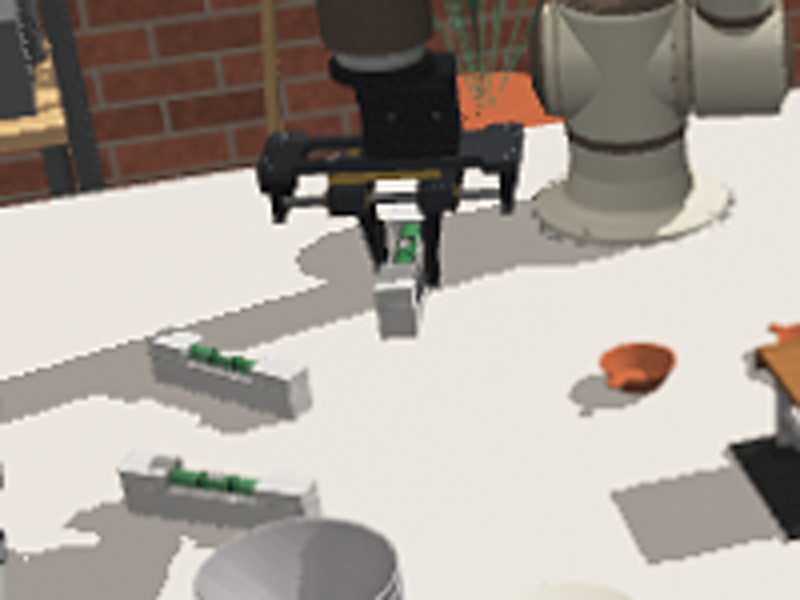

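```bash
python3 - <<'E'
from h import *
a=((.452,-.299,.201),RT(-16.3));b=((.572,.080,.2),RT(-90,-.035));print(plan(*a,*b))
a=((.572,.080,.2),RT(-90,-.035))
for z in(.15,.135,.125):print(plan(*a,(.572,.08,z),RT(-90,-.035)))
E
```

```text
(array([   8.8, -397.4,    1. ]), array([-0.0225,  0.03  ,  1.2862]))
(array([-1.7, -0. , 50. ]), array([0., 0., 0.]))
(array([-2.3, -0. , 65. ]), array([0., 0., 0.]))
(array([-2.6, -0. , 75. ]), array([0., 0., 0.]))
```

move_arm(
  series=[
    {"grip":0.15,"xyz":[1,-25,0],"angular":[-0.002,0.003,0.1]},
    {"grip":0.15,"xyz":[2,-65,0],"angular":[-0.004,0.006,0.23]},
    {"grip":0.15,"xyz":[3,-110,0],"angular":[-0.007,0.009,0.37]},
    {"grip":0.15,"xyz":[4,-155,0],"angular":[-0.009,0.012,0.51]},
    {"grip":0.15,"xyz":[5,-200,0],"angular":[-0.011,0.015,0.65]},
    {"grip":0.15,"xyz":[6,-245,0],"angular":[-0.014,0.018,0.79]},
    {"grip":0.15,"xyz":[7,-290,1],"angular":[-0.016,0.021,0.93]},
    {"grip":0.15,"xyz":[8,-335,1],"angular":[-0.019,0.025,1.07]},
    {"grip":0.15,"xyz":[8.8,-375,1],"angular":[-0.021,0.028,1.2]},
    {"grip":0.15,"xyz":[8.8,-397.4,1],"angular":[-0.0225,0.03,1.2862]},
  ],
)

```text
time_s: 5.4
tcp_pos: [0.5716, 0.0833, 0.1972]
ee_rot: [[-0.002, -1.0, -0.003], [-0.999, 0.002, -0.036], [0.036, 0.003, -0.999]]
wrist_force: [0.4, -0.8, -2.5]
gripper_width: 0.323
gripper_force: 30.0
```

move_arm(
  series=[
    {"grip":0.15,"xyz":[0,0,0],"angular":[0,0,0]},
    {"grip":0.15,"xyz":[-0.5,0,15],"angular":[0,0,0]},
    {"grip":0.15,"xyz":[-1.2,0,35],"angular":[0,0,0]},
    {"grip":0.15,"xyz":[-1.9,0,55],"angular":[0,0,0]},
    {"grip":0.15,"xyz":[-2.2,0,65],"angular":[0,0,0]},
    {"grip":0.15,"xyz":[-2.4,0,69],"angular":[0,0,0]},
    {"grip":0.15,"xyz":[-2.4,0,69],"angular":[0,0,0]},
    {"grip":0.15,"xyz":[-2.4,0,69],"angular":[0,0,0]},
  ],
)

```text
time_s: 6.2
tcp_pos: [0.5723, 0.0804, 0.1312]
ee_rot: [[0.0, -1.0, 0.002], [-0.999, -0.0, -0.034], [0.034, -0.002, -0.999]]
wrist_force: [0.1, -0.2, -1.8]
gripper_width: 0.317
gripper_force: 30.0
```

```bash
python3 - <<'E'
from h import *
snap('scene','s2',(210,60,350,180),5);s=r.sense();print(s['tcp_pos'],s['ee_rot'],s['wrist_force'],s['gripper_width'],s['joints'])
E
```

```text
[0.57239311 0.08053334 0.13131562] [[ 2.80761740e-04 -9.99997631e-01  2.15848716e-03]
 [-9.99423045e-01 -3.53908243e-04 -3.39625146e-02]
 [ 3.39631981e-02 -2.14770643e-03 -9.99420777e-01]] [ 0.02031052  0.24408765 -2.19330848] 0.3199125877441636 [ 24.9661544   23.80566202 -15.96570612   2.3390322  -50.96159085
 -26.43293   ]
```

View pics/s2.png

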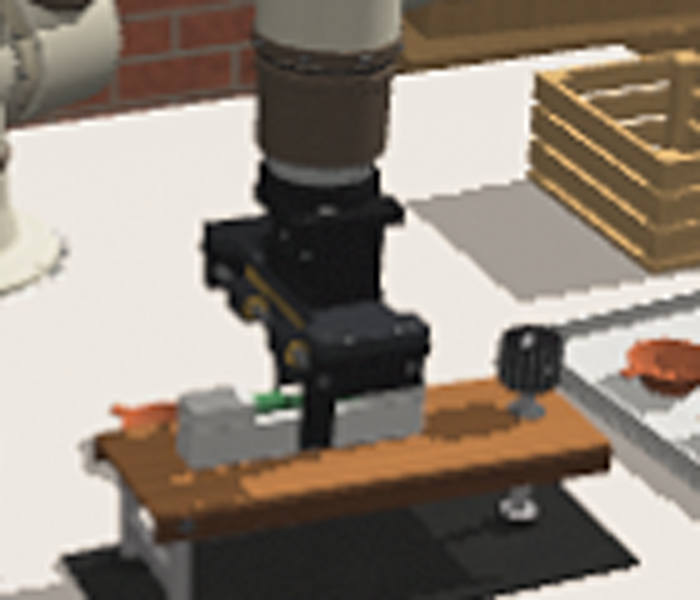

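The level hovers just above the board with its length along it and the knob clear to the right. Next I lower it gently to contact.

move_arm(
  series=[
    {"grip":0.15,"xyz":[0,0,1.5],"angular":[0,0,0]},
    {"grip":0.15,"xyz":[-0.1,0,3],"angular":[0,0,0]},
    {"grip":0.15,"xyz":[-0.2,0,4.5],"angular":[0,0,0]},
    {"grip":0.15,"xyz":[-0.2,0,5],"angular":[0,0,0]},
    {"grip":0.15,"xyz":[-0.2,0,5],"angular":[0,0,0]},
  ],
)

```text
time_s: 6.75
tcp_pos: [0.5725, 0.0808, 0.1268]
ee_rot: [[0.001, -1.0, 0.002], [-0.999, -0.001, -0.035], [0.035, -0.002, -0.999]]
wrist_force: [-2.9, 2.5, 5.6]
gripper_width: 0.318
gripper_force: 30.0
```

move_arm(
  series=[
    {"grip":0.15,"xyz":[0,0,-2],"angular":[0,0,0]},
    {"grip":0.15,"xyz":[0,0,-2],"angular":[0,0,0]},
    {"grip":0.75,"xyz":[0,0,-2],"angular":[0,0,0]},
    {"grip":0.75,"xyz":[0,0,-2],"angular":[0,0,0]},
    {"grip":0.75,"xyz":[0,0,-2],"angular":[0,0,0]},
    {"grip":0.75,"xyz":[0,0,-2],"angular":[0,0,0]},
    {"grip":0.75,"xyz":[0,0,-2],"angular":[0,0,0]},
  ],
)

```text
time_s: 7.45
tcp_pos: [0.5716, 0.0803, 0.1272]
ee_rot: [[0.0, -1.0, -0.0], [-0.999, 0.0, -0.035], [0.035, 0.0, -0.999]]
wrist_force: [0.6, -0.3, 0.0]
gripper_width: 0.684
gripper_force: 0.0
```

```bash
python3 - <<'E'
from h import *
s=r.sense();print(s['tcp_pos'],s['gripper_width'],s['wrist_force'])
p=s['tcp_pos'];R=s['ee_rot']
print(plan(p,R,[p[0],p[1],.23],RT(-90)), plan([p[0],p[1],.23],RT(-90),[.573,.24,.23],RT(0)))
E
```

```text
[0.57155686 0.08033236 0.12724992] 0.6842770645519934 [ 0.57276956 -0.3302618   0.03068752]
(array([ 3.600e+00,  1.000e-01, -1.027e+02]), array([ 0.0005, -0.0351,  0.    ])) (array([-159.7,   -1.4,    0. ]), array([ 0.    ,  0.    , -1.5708]))
```

move_arm(
  series=[
    {"grip":0.75,"xyz":[0.5,0,-15],"angular":[0,0,0]},
    {"grip":0.75,"xyz":[1.5,0,-45],"angular":[0,0,0]},
    {"grip":0.75,"xyz":[3,0,-85],"angular":[0,-0.02,0]},
    {"grip":0.75,"xyz":[3.6,0,-103],"angular":[0,-0.035,0]},
    {"grip":0.75,"xyz":[3.6,0,-103],"angular":[0,-0.035,0]},
  ],
)

```text
time_s: 7.95
tcp_pos: [0.5734, 0.0807, 0.2343]
ee_rot: [[0.0, -1.0, 0.007], [-1.0, -0.0, 0.003], [-0.003, -0.007, -1.0]]
wrist_force: [-0.2, 0.2, 0.1]
gripper_width: 0.752
gripper_force: 0.0
```

```bash
python3 - <<'E'
from h import *
t=np.load('pics/t0.npy');s=np.load('pics/s0.npy')
for n,im,(x0,y0,x1,y1) in(('top',t,(166,148,195,176)),('scene',s,(306,120,326,140))):
    g=im[y0:y1,x0:x1].max(2)<75
    k,l,st,c=cv2.connectedComponentsWithStats(g.astype(np.uint8));i=1+np.argmax(st[1:,4])
    print(n,st[i],c[i]+[x0,y0],(st[i,:2]+[x0,y0]+(st[i,2:4]-1)/2))
P=[]
for kx in(.564,.568,.572):
    th=np.linspace(0,2*np.pi,40);C=np.array([[kx+.02*np.cos(a),.24+.02*np.sin(a),z] for z in(.108,.142) for a in th])
    for n in('top','scene'):
        q=w2p(n,C);print(kx,n,q.min(0).round(1),q.max(0).round(1))
E
```

```text
top [  4   5  25  18 241] [179.39004149 161.29875519] [182.  161.5]
scene [  4   5  12  14 136] [315.76470588 131.625     ] [315.5 131.5]
0.564 top [170.6 155.6] [188.4 173.6]
0.564 scene [308.3 124.8] [321.2 139.6]
0.568 top [170.7 154.2] [188.5 172.2]
0.568 scene [308.9 125.3] [321.8 140.1]
0.572 top [170.8 152.7] [188.5 170.7]
0.572 scene [309.4 125.8] [322.4 140.6]
```

move_arm(
  series=[
    {"grip":0.75,"xyz":[-10,0,0],"angular":[0,0,-0.14]},
    {"grip":0.75,"xyz":[-30,0,0],"angular":[0,0,-0.28]},
    {"grip":0.75,"xyz":[-50,0,0],"angular":[0,0,-0.42]},
    {"grip":0.75,"xyz":[-70,0,0],"angular":[0,0,-0.56]},
    {"grip":0.75,"xyz":[-90,0,0],"angular":[0,0,-0.7]},
    {"grip":0.75,"xyz":[-110,0,0],"angular":[0,0,-0.84]},
    {"grip":0.75,"xyz":[-130,0,0],"angular":[0,0,-0.98]},
    {"grip":0.75,"xyz":[-145,0,0],"angular":[0,0,-1.12]},
    {"grip":0.75,"xyz":[-155,0,0],"angular":[0,0,-1.26]},
    {"grip":0.75,"xyz":[-160.5,0,0],"angular":[0,0,-1.4]},
  ],
)

```text
time_s: 8.95
tcp_pos: [0.5709, 0.2417, 0.2287]
ee_rot: [[0.987, -0.163, -0.003], [-0.163, -0.987, -0.002], [-0.002, 0.002, -1.0]]
wrist_force: [0.6, 0.9, -0.1]
gripper_width: 0.749
gripper_force: 0.0
```

```bash
python3 - <<'E'
from h import *
r.capture('top')
r.capture('top')
c=snap('top','t3');d=snap('scene','s3');s=r.sense();print(s['tcp_pos'],s['ee_rot'],s['joints'])
a=np.load('pics/t3.npy')[135:205,160:300];b=np.load('pics/s3.npy')[100:190,220:345]
a=cv2.resize(a,None,fx=5,fy=5,interpolation=cv2.INTER_CUBIC)[:,:700];b=cv2.resize(b,None,fx=2.5,fy=2.5,interpolation=cv2.INTER_CUBIC)
o=np.zeros((350+b.shape[0],700,3),np.uint8);o[:350]=a;o[350:,:b.shape[1]]=b;cv2.imwrite('pics/z3.png',o)
p=s['tcp_pos'];print(plan(p,s['ee_rot'],[.572,.241,.139],RT(-10)))
E
```

```text
[0.57118309 0.24067577 0.22938777] [[ 0.98497214 -0.17270341 -0.00184848]
 [-0.17270575 -0.98497274 -0.0011907 ]
 [-0.00161507  0.00149205 -0.99999758]] [ 3.77842246e+01  2.23169096e+01 -1.79413686e+00 -1.20096773e-02
 -6.60144564e+01  4.22755509e+01]
(array([ 0.9, -0.6, 90.4]), array([0.0015, 0.0016, 0.001 ]))
```

View pics/z3.png

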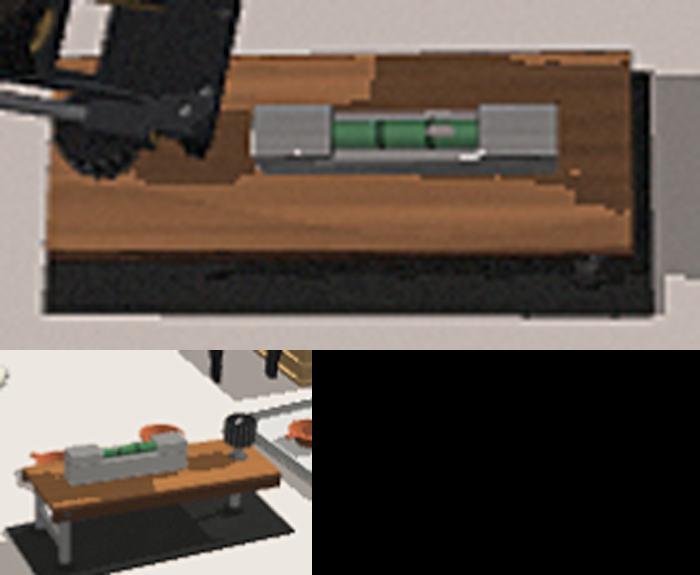

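The level stands along the middle of the board. The bubble is at zoom x≈438, between lines at 380 and 430, so it's about 17 mm off centre (≈0.043 rad) and needs roughly 1.7 rad clockwise. The gripper is over the knob.

move_arm(
  series=[
    {"grip":0.75,"xyz":[0.9,-0.5,20],"angular":[0,0,0]},
    {"grip":0.75,"xyz":[0.9,-0.5,50],"angular":[0,0,0]},
    {"grip":0.75,"xyz":[0.9,-0.5,75],"angular":[0,0,0]},
    {"grip":0.75,"xyz":[0.9,-0.5,90],"angular":[0,0,0]},
    {"grip":0.75,"xyz":[0.9,-0.5,90],"angular":[0,0,0]},
    {"grip":0.35,"xyz":[0.9,-0.5,90],"angular":[0,0,0]},
    {"grip":0.35,"xyz":[0.9,-0.5,90],"angular":[0,0,0]},
    {"grip":0.35,"xyz":[0.9,-0.5,90],"angular":[0,0,0]},
    {"grip":0.35,"xyz":[0.9,-0.5,90],"angular":[0,0,0]},
    {"grip":0.35,"xyz":[0.9,-0.5,90],"angular":[0,0,0]},
  ],
)

```text
time_s: 10.15
tcp_pos: [0.5732, 0.2423, 0.1414]
ee_rot: [[0.986, -0.17, 0.002], [-0.17, -0.986, 0.002], [0.002, -0.003, -1.0]]
wrist_force: [-0.4, 3.4, 0.5]
gripper_width: 0.448
gripper_force: 30.0
```

move_arm(
  series=[
    {"grip":0.35,"xyz":[0,0,0],"angular":[0,0,0]},
    {"grip":0.35,"xyz":[0,0,0],"angular":[0,0,0.05]},
    {"grip":0.35,"xyz":[0,0,0],"angular":[0,0,0.15]},
    {"grip":0.35,"xyz":[0,0,0],"angular":[0,0,0.25]},
    {"grip":0.35,"xyz":[0,0,0],"angular":[0,0,0.35]},
    {"grip":0.35,"xyz":[0,0,0],"angular":[0,0,0.45]},
    {"grip":0.35,"xyz":[0,0,0],"angular":[0,0,0.55]},
    {"grip":0.35,"xyz":[0,0,0],"angular":[0,0,0.65]},
    {"grip":0.35,"xyz":[0,0,0],"angular":[0,0,0.7]},
    {"grip":0.35,"xyz":[0,0,0],"angular":[0,0,0.7]},
  ],
)

```text
time_s: 11.15
tcp_pos: [0.5729, 0.2417, 0.141]
ee_rot: [[0.645, -0.765, 0.001], [-0.765, -0.645, 0.001], [-0.0, -0.001, -1.0]]
wrist_force: [-1.3, 2.3, 1.1]
gripper_width: 0.449
gripper_force: 30.0
```

move_arm(
  series=[
    {"grip":0.35,"xyz":[0,0,0],"angular":[0,0,0.1]},
    {"grip":0.35,"xyz":[0,0,0],"angular":[0,0,0.2]},
    {"grip":0.35,"xyz":[0,0,0],"angular":[0,0,0.3]},
    {"grip":0.35,"xyz":[0,0,0],"angular":[0,0,0.4]},
    {"grip":0.35,"xyz":[0,0,0],"angular":[0,0,0.5]},
    {"grip":0.35,"xyz":[0,0,0],"angular":[0,0,0.6]},
    {"grip":0.35,"xyz":[0,0,0],"angular":[0,0,0.7]},
    {"grip":0.35,"xyz":[0,0,0],"angular":[0,0,0.8]},
    {"grip":0.35,"xyz":[0,0,0],"angular":[0,0,0.85]},
    {"grip":0.35,"xyz":[0,0,0],"angular":[0,0,0.85]},
  ],
)

```text
time_s: 12.15
tcp_pos: [0.5722, 0.2416, 0.1408]
ee_rot: [[-0.148, -0.989, -0.0], [-0.989, 0.148, 0.0], [-0.0, 0.001, -1.0]]
wrist_force: [-2.3, 2.9, 2.6]
gripper_width: 0.454
gripper_force: 30.0
```

move_arm(
  series=[
    {"grip":0.35,"xyz":[0,0,0],"angular":[0,0,0]},
    {"grip":0.35,"xyz":[0,0,0],"angular":[0,0,0]},
    {"grip":0.35,"xyz":[0,0,0],"angular":[0,0,0]},
    {"grip":0.35,"xyz":[0,0,0],"angular":[0,0,0]},
    {"grip":0.35,"xyz":[0,0,0],"angular":[0,0,0]},
    {"grip":0.35,"xyz":[0,0,0],"angular":[0,0,0]},
    {"grip":0.35,"xyz":[0,0,0],"angular":[0,0,0]},
    {"grip":0.35,"xyz":[0,0,0],"angular":[0,0,0]},
    {"grip":0.35,"xyz":[0,0,0],"angular":[0,0,0]},
    {"grip":0.35,"xyz":[0,0,0],"angular":[0,0,0]},
  ],
)

```text
time_s: 13.15
tcp_pos: [0.5723, 0.2416, 0.1406]
ee_rot: [[-0.148, -0.989, -0.001], [-0.989, 0.148, 0.0], [-0.0, 0.001, -1.0]]
wrist_force: [-3.4, 3.6, 2.9]
gripper_width: 0.452
gripper_force: 30.0
```

```bash
python3 - <<'E'
from h import *
snap('top','t4',(160,130,300,210),5)
print(r.sense()['ee_rot'][:,0])
# column profiles along vial: mean green-excess and brightness, t3 & t4
for n in('t3','t4'):
    im=np.load(f'pics/{n}.npy').astype(int)[158:165,224:258]
    print(n);print('sat',(im.max(2)-im.min(2))[2:5].mean(0).astype(int).tolist());print('val',im.max(2)[2:5].mean(0).astype(int).tolist())
E
```

```text
[-1.48496491e-01 -9.88912908e-01 -2.29167660e-04]
t3
sat [6, 8, 25, 44, 41, 41, 40, 40, 39, 40, 44, 17, 28, 41, 40, 39, 39, 39, 40, 41, 45, 15, 12, 11, 14, 15, 17, 41, 41, 40, 43, 19, 7, 5]
val [120, 130, 79, 114, 115, 112, 114, 113, 112, 115, 118, 61, 78, 116, 115, 114, 112, 114, 113, 116, 116, 80, 121, 125, 125, 127, 116, 110, 115, 114, 116, 92, 126, 122]
t4
sat [5, 6, 10, 42, 41, 40, 40, 41, 39, 39, 39, 41, 8, 41, 42, 39, 20, 15, 14, 13, 14, 24, 10, 42, 40, 40, 39, 40, 39, 38, 40, 46, 7, 7]
val [123, 126, 119, 110, 113, 112, 114, 112, 113, 112, 114, 120, 38, 115, 117, 109, 114, 121, 120, 120, 122, 119, 37, 120, 118, 117, 116, 116, 116, 115, 115, 117, 109, 126]
```

View pics/t4.png

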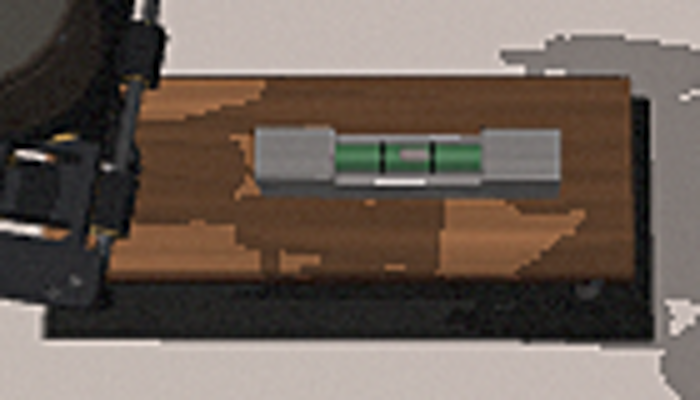

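move_arm(
  series=[
    {"grip":0.35,"xyz":[0,0,0],"angular":[0,0,0.1]},
    {"grip":0.35,"xyz":[0,0,0],"angular":[0,0,0.2]},
    {"grip":0.35,"xyz":[0,0,0],"angular":[0,0,0.3]},
    {"grip":0.35,"xyz":[0,0,0],"angular":[0,0,0.38]},
    {"grip":0.35,"xyz":[0,0,0],"angular":[0,0,0.38]},
    {"grip":0.35,"xyz":[0,0,0],"angular":[0,0,0.38]},
    {"grip":0.35,"xyz":[0,0,0],"angular":[0,0,0.38]},
    {"grip":0.35,"xyz":[0,0,0],"angular":[0,0,0.38]},
    {"grip":0.35,"xyz":[0,0,0],"angular":[0,0,0.38]},
    {"grip":0.35,"xyz":[0,0,0],"angular":[0,0,0.38]},
  ],
)

```text
time_s: 14.2
tcp_pos: [0.572, 0.2416, 0.1405]
ee_rot: [[-0.505, -0.863, -0.001], [-0.863, 0.505, 0.0], [0.0, 0.001, -1.0]]
wrist_force: [-3.9, 4.4, 2.8]
gripper_width: 0.451
gripper_force: 30.0
```

move_arm(
  series=[
    {"grip":0.35,"xyz":[0,0,0],"angular":[0,0,0]},
    {"grip":0.35,"xyz":[0,0,0],"angular":[0,0,0]},
    {"grip":0.35,"xyz":[0,0,0],"angular":[0,0,0]},
    {"grip":0.35,"xyz":[0,0,0],"angular":[0,0,0]},
    {"grip":0.35,"xyz":[0,0,0],"angular":[0,0,0]},
    {"grip":0.35,"xyz":[0,0,0],"angular":[0,0,0]},
    {"grip":0.35,"xyz":[0,0,0],"angular":[0,0,0]},
    {"grip":0.35,"xyz":[0,0,0],"angular":[0,0,0]},
    {"grip":0.35,"xyz":[0,0,0],"angular":[0,0,0]},
    {"grip":0.35,"xyz":[0,0,0],"angular":[0,0,0]},
  ],
)

```text
time_s: 15.2
tcp_pos: [0.572, 0.2417, 0.1405]
ee_rot: [[-0.505, -0.863, -0.001], [-0.863, 0.505, 0.0], [0.0, 0.001, -1.0]]
wrist_force: [-4.4, 4.5, 3.0]
gripper_width: 0.452
gripper_force: 30.0
```

```bash
cat > bub.py <<'E'
from h import *
ims=[np.array(r.capture('top')['img'],float) for _ in range(6)]
m=np.mean(ims,0)[158:165,224:258];np.save('pics/bub.npy',m)
s=(m.max(2)-m.min(2));v=m.max(2)
for k in range(1,6):print('s',s[k].astype(int).tolist());print('v',v[k].astype(int).tolist())
x=r.sense();print(x['ee_rot'][:,0],x['wrist_force'],x['gripper_width'],x['time_s'])
E
python3 bub.py
```

```text
s [5, 5, 10, 40, 43, 41, 41, 40, 41, 42, 42, 44, 6, 44, 46, 18, 9, 11, 10, 9, 42, 46, 5, 42, 41, 40, 40, 41, 41, 42, 41, 44, 8, 6]
v [124, 125, 154, 99, 102, 103, 103, 103, 102, 102, 103, 108, 22, 98, 97, 99, 99, 100, 100, 100, 94, 106, 22, 95, 99, 96, 97, 95, 97, 96, 97, 97, 82, 129]
s [6, 5, 10, 42, 43, 42, 42, 42, 41, 42, 43, 46, 5, 47, 18, 14, 13, 11, 13, 15, 17, 46, 6, 44, 43, 40, 40, 41, 42, 41, 42, 47, 9, 6]
v [120, 119, 149, 107, 117, 119, 119, 119, 118, 118, 121, 126, 32, 118, 103, 142, 143, 141, 142, 146, 119, 127, 33, 119, 121, 118, 118, 118, 118, 118, 118, 119, 91, 127]
s [5, 6, 9, 42, 41, 40, 40, 39, 39, 40, 40, 42, 5, 46, 18, 13, 12, 11, 12, 15, 30, 44, 3, 43, 42, 39, 38, 40, 39, 38, 41, 45, 8, 6]
v [121, 123, 148, 116, 122, 124, 124, 123, 123, 123, 126, 132, 38, 126, 100, 128, 128, 126, 127, 134, 119, 136, 38, 128, 129, 126, 128, 129, 129, 128, 128, 130, 93, 126]
s [5, 6, 10, 35, 38, 36, 37, 37, 36, 35, 37, 40, 5, 39, 41, 31, 18, 18, 18, 16, 40, 41, 4, 38, 36, 36, 35, 35, 36, 37, 37, 41, 7, 6]
v [128, 129, 152, 91, 94, 98, 96, 97, 96, 96, 99, 103, 23, 97, 97, 90, 88, 88, 86, 89, 97, 104, 25, 98, 99, 97, 97, 98, 99, 97, 99, 99, 88, 135]
s [6, 6, 8, 25, 28, 28, 27, 27, 28, 27, 27, 29, 10, 29, 31, 30, 32, 32, 33, 33, 31, 31, 5, 29, 30, 29, 29, 28, 28, 30, 30, 33, 5, 6]
v [126, 126, 148, 73, 75, 76, 75, 77, 77, 76, 78, 81, 42, 74, 80, 80, 80, 79, 80, 81, 82, 85, 17, 85, 81, 80, 80, 79, 79, 79, 81, 79, 84, 133]
[-5.05100555e-01 -8.63060457e-01  2.76920015e-04] [-4.39166461  4.94532669  3.53049518] 0.4529176056934979 15.5
```

Averaged rows put the bubble at index 14–20 between lines at 12 and 22, so it's centred to within about 0.1–0.3 px (under 1 mm). I'll release the knob and lift.

move_arm(
  series=[
    {"grip":0.8,"xyz":[0,0,0],"angular":[0,0,0]},
    {"grip":0.8,"xyz":[0,0,0],"angular":[0,0,0]},
    {"grip":0.8,"xyz":[0,0,0],"angular":[0,0,0]},
    {"grip":0.8,"xyz":[0,0,0],"angular":[0,0,0]},
    {"grip":0.8,"xyz":[0,0,-15],"angular":[0,0,0]},
    {"grip":0.8,"xyz":[0,0,-45],"angular":[0,0,0]},
    {"grip":1.0,"xyz":[0,0,-75],"angular":[0,0,0]},
    {"grip":1.0,"xyz":[0,0,-90],"angular":[0,0,0]},
    {"grip":1.0,"xyz":[0,0,-90],"angular":[0,0,0]},
    {"grip":1.0,"xyz":[0,0,-90],"angular":[0,0,0]},
  ],
)

```text
time_s: 16.5
tcp_pos: [0.5723, 0.2409, 0.2299]
ee_rot: [[-0.506, -0.863, -0.001], [-0.863, 0.506, -0.0], [0.001, 0.001, -1.0]]
wrist_force: [-0.0, 1.0, -0.8]
gripper_width: 0.985
gripper_force: 0.0
```

```bash
python3 - <<'E'
from h import *
exec(open('bub.py').read().replace("for k in range(1,6)","for k in (2,3)"))
L=p2w('top',[[241,160.6]],[.145])[0];print('level',L)
p=x['tcp_pos'];print(p);print(plan(p,x['ee_rot'],[L[0],L[1],p[2]],RT(-180)))
E
```

```text
s [10, 10, 11, 40, 43, 41, 40, 40, 41, 41, 42, 46, 4, 46, 19, 15, 18, 17, 18, 20, 15, 48, 6, 44, 42, 41, 42, 40, 40, 40, 42, 46, 9, 6]
v [181, 185, 181, 105, 111, 113, 113, 112, 113, 112, 114, 120, 28, 105, 173, 229, 222, 222, 225, 212, 116, 125, 29, 119, 119, 117, 116, 116, 116, 117, 119, 120, 90, 127]
s [7, 8, 11, 39, 42, 40, 39, 38, 40, 39, 41, 43, 3, 44, 18, 19, 18, 18, 19, 19, 27, 45, 4, 42, 41, 39, 39, 42, 41, 41, 41, 45, 8, 6]
v [188, 193, 184, 109, 115, 119, 117, 121, 123, 123, 124, 132, 35, 117, 162, 201, 192, 190, 195, 180, 113, 132, 35, 129, 127, 125, 125, 126, 126, 126, 127, 127, 92, 126]
[-0.50537875 -0.86289562  0.00186255] [ 0.29876541 -0.42350088 -0.23261525] 1.0010204650317929 16.8
level [0.57050577 0.07754297 0.145     ]
[0.5723526  0.24109287 0.22944836]
(array([142.1, -81.1,   0.2]), array([-2.000e-04, -2.100e-03,  1.041e+00]))
```

move_arm(
  series=[
    {"grip":1.0,"xyz":[10,-6,0],"angular":[0,0,0.1]},
    {"grip":1.0,"xyz":[35,-20,0],"angular":[0,0,0.22]},
    {"grip":1.0,"xyz":[60,-34,0],"angular":[0,0,0.35]},
    {"grip":1.0,"xyz":[85,-48,0],"angular":[0,0,0.48]},
    {"grip":1.0,"xyz":[110,-62,0],"angular":[0,0,0.61]},
    {"grip":1.0,"xyz":[130,-74,0],"angular":[0,0,0.75]},
    {"grip":1.0,"xyz":[142,-81,0],"angular":[0,0,0.88]},
    {"grip":1.0,"xyz":[142,-81,10],"angular":[0,-0.001,1.0]},
    {"grip":1.0,"xyz":[142,-81,30],"angular":[0,-0.001,1.041]},
    {"grip":1.0,"xyz":[142,-81,42],"angular":[0,-0.001,1.041]},
  ],
)

```text
time_s: 17.8
tcp_pos: [0.5701, 0.0774, 0.187]
ee_rot: [[-1.0, 0.001, -0.001], [0.001, 1.0, 0.0], [0.001, 0.0, -1.0]]
wrist_force: [0.7, 0.1, -0.0]
gripper_width: 1.003
gripper_force: 0.0
```

move_arm(
  series=[
    {"grip":1.0,"xyz":[0,0,0],"angular":[0,0,0]},
    {"grip":1.0,"xyz":[0,0,2],"angular":[0,0,0]},
    {"grip":1.0,"xyz":[0,0,4],"angular":[0,0,0]},
    {"grip":1.0,"xyz":[0,0,6],"angular":[0,0,0]},
    {"grip":1.0,"xyz":[0,0,6],"angular":[0,0,0]},
  ],
)

```text
time_s: 18.3
tcp_pos: [0.5708, 0.0779, 0.1827]
ee_rot: [[-1.0, -0.0, 0.001], [-0.0, 1.0, 0.001], [-0.001, 0.001, -1.0]]
wrist_force: [-0.5, -0.0, 0.1]
gripper_width: 1.001
gripper_force: 0.0
```

```bash
python3 - <<'E'
from h import *
snap('scene','s5',(210,60,350,180),5);s=r.sense();print(s['tcp_pos'],s['ee_rot'],s['wrist_force'],s['gripper_width'])
E
```

```text
[0.57083596 0.07789441 0.18280431] [[-9.99999294e-01 -1.96646889e-04  1.17194763e-03]
 [-1.95962610e-04  9.99999810e-01  5.83967702e-04]
 [-1.17206224e-03  5.83737631e-04 -9.99999143e-01]] [0.01028649 0.41520646 0.37942087] 0.9978357537708742
```

View pics/s5.png

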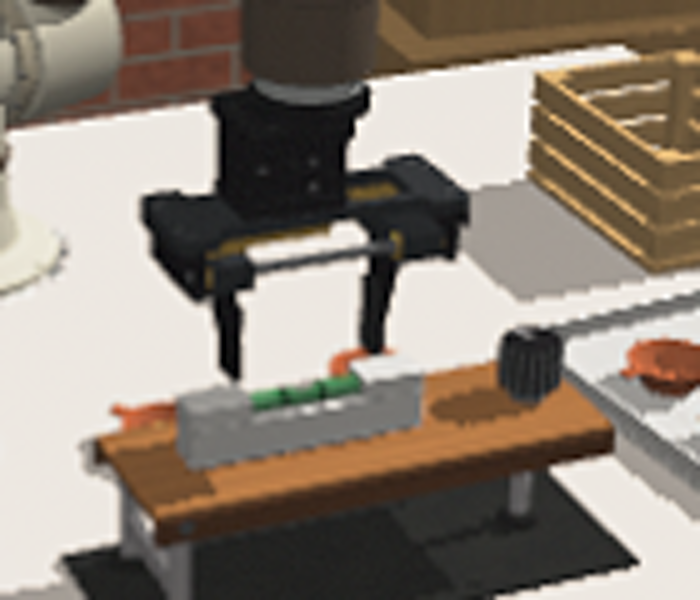

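The fingertips stand just above the two end blocks, with the bubble visible between them. I'll lower slowly.

move_arm(
  series=[
    {"grip":1.0,"xyz":[0,0,1.5],"angular":[0,0,0]},
    {"grip":1.0,"xyz":[0,0,3],"angular":[0,0,0]},
    {"grip":1.0,"xyz":[0,0,4.5],"angular":[0,0,0]},
    {"grip":1.0,"xyz":[0,0,6],"angular":[0,0,0]},
    {"grip":1.0,"xyz":[0,0,7.5],"angular":[0,0,0]},
    {"grip":1.0,"xyz":[0,0,9],"angular":[0,0,0]},
    {"grip":1.0,"xyz":[0,0,9],"angular":[0,0,0]},
  ],
)

```text
time_s: 19.05
tcp_pos: [0.5706, 0.0778, 0.1733]
ee_rot: [[-1.0, 0.0, 0.0], [0.0, 1.0, 0.0], [-0.0, 0.0, -1.0]]
wrist_force: [-0.7, -0.6, 0.1]
gripper_width: 0.999
gripper_force: 0.0
```

move_arm(
  series=[
    {"grip":1.0,"xyz":[0,0,1],"angular":[0,0,0]},
    {"grip":1.0,"xyz":[0,0,2],"angular":[0,0,0]},
    {"grip":1.0,"xyz":[0,0,3],"angular":[0,0,0]},
    {"grip":1.0,"xyz":[0,0,4],"angular":[0,0,0]},
    {"grip":1.0,"xyz":[0,0,4],"angular":[0,0,0]},
  ],
)

```text
time_s: 19.55
tcp_pos: [0.5709, 0.0779, 0.1698]
ee_rot: [[-1.0, -0.0, 0.001], [-0.0, 1.0, 0.0], [-0.001, 0.0, -1.0]]
wrist_force: [-1.2, -0.3, 3.1]
gripper_width: 0.999
gripper_force: 1.0
```

move_arm(
  series=[
    {"grip":1.0,"xyz":[0,0,0.7],"angular":[0,0,0]},
    {"grip":1.0,"xyz":[0,0,1.4],"angular":[0,0,0]},
    {"grip":1.0,"xyz":[0,0,2.1],"angular":[0,0,0]},
    {"grip":1.0,"xyz":[0,0,2.8],"angular":[0,0,0]},
    {"grip":1.0,"xyz":[0,0,2.8],"angular":[0,0,0]},
    {"grip":1.0,"xyz":[0,0,2.8],"angular":[0,0,0]},
  ],
)

```text
time_s: 20.15
tcp_pos: [0.5709, 0.0779, 0.1678]
ee_rot: [[-1.0, -0.0, 0.002], [-0.0, 1.0, 0.001], [-0.002, 0.001, -1.0]]
wrist_force: [-2.9, 0.3, 6.1]
gripper_width: 1.001
gripper_force: 3.4
```

```bash
python3 - <<'E'
from h import *
f=[]
for _ in range(6):
    r.capture('scene');s=r.sense();f.append(s['wrist_force'])
print(np.round(f,1).tolist(),np.mean(f,0),s['tcp_pos'],s['time_s'])
E
```

```text
[[-3.1, 0.5, 7.5], [-2.7, 0.4, 6.7], [-2.0, -0.8, 7.3], [-3.0, 0.1, 7.4], [-2.8, -0.2, 6.4], [-3.1, 0.2, 6.5]] [-2.77596484  0.05082044  6.96899218] [0.57093031 0.07786333 0.16780179] 20.45
```

move_arm(
  series=[
    {"grip":1.0,"xyz":[0.3,0,0.6],"angular":[0,0,0]},
    {"grip":1.0,"xyz":[0.6,0,1.2],"angular":[0,0,0]},
    {"grip":1.0,"xyz":[0.9,0,1.9],"angular":[0,0,0]},
    {"grip":1.0,"xyz":[0.9,0,1.9],"angular":[0,0,0]},
    {"grip":1.0,"xyz":[0.9,0,1.9],"angular":[0,0,0]},
  ],
)

```text
time_s: 20.95
tcp_pos: [0.5708, 0.0779, 0.1668]
ee_rot: [[-1.0, -0.001, 0.004], [-0.001, 1.0, 0.001], [-0.004, 0.001, -1.0]]
wrist_force: [-3.1, 0.5, 10.0]
gripper_width: 1.0
gripper_force: 4.6
```

```bash
python3 - <<'E'
from h import *
f=[]
for _ in range(10):
    r.capture('top');s=r.sense();f.append(s['wrist_force'])
print(np.round(f,1)[:,2].tolist(),np.mean(f,0),s['tcp_pos'],s['time_s'])
a=snap('top','t6');b=snap('scene','s6')
a=cv2.resize(np.load('pics/t6.npy')[135:205,200:290],None,fx=4,fy=4,interpolation=cv2.INTER_CUBIC);b=cv2.resize(np.load('pics/s6.npy')[115:165,235:305],None,fx=6,fy=6,interpolation=cv2.INTER_CUBIC)
o=np.zeros((300,780,3),np.uint8);o[:280,:360]=a;o[:300,360:]=b;cv2.imwrite('pics/z6.png',o)
E
```

```text
[9.8, 8.5, 9.2, 9.4, 8.8, 10.3, 8.9, 9.8, 9.1, 9.2] [-2.22112966 -0.3005893   9.28408076] [0.57082857 0.0778713  0.16682522] 21.45
```

View pics/z6.png

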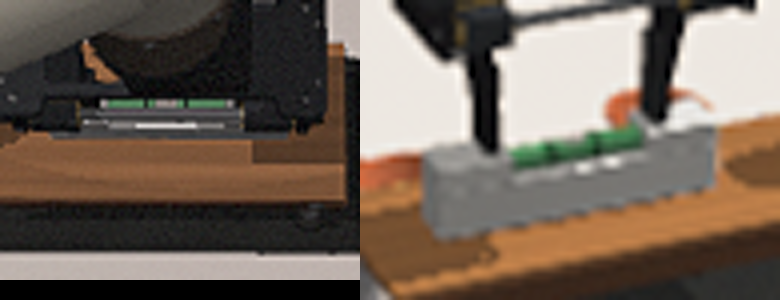

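With the level pressed, the bubble (zoom x≈155–177) is still centred between its lines at 149 and 186. The push is 9.3 N, so I'll trim it slightly and let it settle.

move_arm(
  series=[
    {"grip":1.0,"xyz":[0.4,0,0.4],"angular":[0,0,0]},
    {"grip":1.0,"xyz":[0.4,0,0.4],"angular":[0,0,0]},
    {"grip":1.0,"xyz":[0.4,0,0.4],"angular":[0,0,0]},
    {"grip":1.0,"xyz":[0.4,0,0.4],"angular":[0,0,0]},
    {"grip":1.0,"xyz":[0.4,0,0.4],"angular":[0,0,0]},
    {"grip":1.0,"xyz":[0.4,0,0.4],"angular":[0,0,0]},
    {"grip":1.0,"xyz":[0.4,0,0.4],"angular":[0,0,0]},
    {"grip":1.0,"xyz":[0.4,0,0.4],"angular":[0,0,0]},
    {"grip":1.0,"xyz":[0.4,0,0.4],"angular":[0,0,0]},
    {"grip":1.0,"xyz":[0.4,0,0.4],"angular":[0,0,0]},
  ],
)

```text
time_s: 22.55
tcp_pos: [0.5708, 0.0779, 0.1667]
ee_rot: [[-1.0, -0.001, 0.005], [-0.001, 1.0, 0.001], [-0.005, 0.001, -1.0]]
wrist_force: [-2.1, -0.9, 9.6]
gripper_width: 0.999
gripper_force: 4.8
```

```bash
python3 - <<'E'
from h import *
f=[];I=[]
for _ in range(12):
    I.append(np.array(r.capture('top')['img'],float));f.append(r.sense()['wrist_force'])
print(np.mean(f,0),r.sense()['time_s'])
m=np.mean(I,0)[158:164,224:258]
for row in m:print((row.max(1)-row.min(1)).astype(int).tolist())
E
```

```text
[-1.71710171 -0.53740202  9.53018135] 23.15
[2, 3, 4, 4, 4, 4, 4, 6, 3, 2, 2, 4, 2, 2, 2, 1, 1, 2, 0, 2, 3, 1, 1, 3, 2, 2, 4, 2, 2, 3, 2, 2, 0, 2]
[1, 1, 1, 2, 4, 2, 3, 1, 3, 3, 3, 3, 1, 3, 3, 2, 2, 1, 1, 2, 2, 8, 3, 6, 5, 2, 1, 4, 4, 4, 4, 4, 1, 0]
[0, 14, 15, 23, 33, 32, 33, 32, 32, 32, 32, 34, 22, 34, 25, 19, 18, 18, 18, 13, 19, 48, 8, 45, 46, 31, 31, 33, 32, 32, 33, 36, 9, 5]
[1, 6, 6, 45, 46, 46, 47, 46, 46, 44, 45, 47, 8, 48, 23, 11, 11, 10, 11, 14, 32, 50, 7, 45, 46, 45, 45, 45, 45, 45, 46, 49, 10, 6]
[0, 1, 2, 5, 6, 7, 8, 8, 7, 6, 6, 6, 5, 6, 4, 2, 2, 2, 1, 2, 4, 6, 6, 5, 7, 8, 8, 7, 7, 7, 6, 5, 3, 1]
[2, 0, 2, 1, 2, 1, 2, 2, 3, 2, 2, 2, 1, 1, 1, 1, 2, 1, 1, 1, 1, 2, 2, 2, 2, 3, 1, 2, 2, 2, 2, 2, 1, 1]
```

Bubble is centred and the push is about 9.5 N and steady, so I'm handing it in.

```bash
python3 -c "
from station import r
print(r.finish_job())"
```

```text
the job is handed in; nothing more can be done
None
```

The job is handed in: the level stands along the middle of the shelf, the knob is turned so the bubble sits centred between its lines (to within about 1 mm), and the arm is holding the level pressed down with about 9.5 N; I don't have the verdict.

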